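# Unclip the spice dispenser from the board and stand it in the caddy

### The arm

A 6-joint arm with a two-finger parallel gripper is mounted at the origin on the work surface. World frame = base frame: x ahead of the robot, y to its left, z up, the work surface at z = 0. Lengths are in m, angles in rad, forces in N, time in s.
With the tool pointing down it reaches from about 0.35 to 0.85 m from the base axis. Payload 8.1 kg.
Tool frame: the origin (TCP) lies on the centre line of the jaws, within the pads' length; the fingertips stand robot.tips_ahead ahead of it and the grasp point (between the pads) lies 8 mm behind it (robot.tips_ahead is the distance from the TCP to the fingertips, in m); z points along the fingers, y is the direction in which the jaws open and shut (so a half turn about z gives the same grasp; the last joint's range is limited). The gripper opens to 93 mm and grips with 3 to 60 N. Pads are 15 mm wide; open, the fingers measure 128 mm over their backs; the gripper's body (75 mm by 188 mm) begins 65 mm behind the grasp point.
Start: joints at [-1.225, 0.13, 1.488, -0, 1.523, -0.085], TCP at [0.251, -0.545, 0.23] pointing down, gripper open.
Joint ranges: [-2.96, 2.96], [-0.89, 2.26], [0.02, 2.5], [-1.34, 4.48], [0, 2.73], [-2.66, 2.66]. Speed limits (rad/s): [2.39, 2.39, 2.79, 3.14, 3.14, 3.14].

### API

Orientations are given as a rotation vector (axis times angle).
In Python, from plant import monitor, eyes, job, robot gives the robot as it stands.
- The arm moves only by the tool servo_tool, never from a script. Its argument "plan" is a list that holds one entry, the list of rows, each a list of 7 numbers: the closure, from -1 (fully open) to 1 (shut), so that 0 is half open, then the shift along the world's x, y, z in mm, then the turn, a rotation vector about the world's x, y, z in rad. In form: [[[hand, dx, dy, dz, ax, ay, az], ...]]. A call has 1 to 12 rows; each row shifts and turns the commanded pose from where the row before left it; what a row does not reach is not made up. A row lasts 1/10 s, in which the tool goes at most 50 mm and 8.59 degrees, less where a joint would pass 70% of its speed; a pose out of reach is approached as far as the arm can. A call with a gripper value outside its range is refused whole. The fingers move at their own pace and stop on an object; "force" is the grip in N (left out, the last holds). Time passes only in rows, so rows that do not move let the fingers close. It gives the time, the measured TCP pose, the force and the opening at its end, in the units of the state.
- monitor.read_state(): the state, without advancing time (a new reading comes with each control period).
- eyes.read_camera(name): name is "scene" or "top" or "wrist"; returns the picture (400x640x3 uint8, red, green, blue); there is no depth.
- eyes.camera_info(name): a dict with "mtx" (3x3 intrinsics, pixels), "D" ([k1, k2, p1, p2, k3] as OpenCV has them; the pictures are not rectified), "R" (3x3) and "t" (3): a world point X has camera coordinates R X + t. Camera axes: x right, y down, z forward; pixel columns grow to the right and rows downward; lengths in m; the calibration is good to about 2 mm. A picture is of the moment at which its call begins: read the wrist's pose just before it. camera_info takes no time and is no camera call; for the wrist camera it gives the pose at the moment of the call.
- job.close_job(): hands the job in, once; it reports no verdict.
The state is a dict: "t": time; "q": joint angles; "dq": joint speeds; "joint_torque": joint torques, N m; "tool_pos": TCP position; "orientation": TCP orientation; "force": force on the tool from outside, world axes, zero at the start; "wrist_torque": the same for the moment, N m; "opening": finger opening in m.
Only numpy, scipy, OpenCV 4.12 (cv2) and the standard library are available. Lean on these libraries where they do the work, as an engineer would, in place of code of your own. Each camera call takes 0.05 s, during which the arm holds its last target. There are 200 camera calls.

### The job

Unclip the square spice dispenser from its dock on the wooden board: squeeze its two black side buttons together, both fully in, and lift it straight up out of the dock. Keep it upright and set it down, not dropped, standing on the floor of the empty front bay of the red caddy, then let go so that both buttons spring out again.

Things in the scene. Friction and masses are not known exactly. Their poses are not given: they have to be found in the camera images.
- dispenser: Square glass spice dispenser, steel cap: 36 (x) by 40 (y) by 108 mm tall, plus a 3 mm disc on top; 0.2 to 0.4 kg. Origin: centre of underside, z up. Black buttons on its +y and -y faces, each 30 wide, 26 tall, centred 92 mm up; 58 mm over both at rest, 42 pressed. Starts in a dock on a board, underside 24 mm above the counter, 2 to 3 mm play; dock walls reach 36 mm above the underside.
- button_left (a joint): Travel of the button on the dispenser's +y face: 0 = out, 0.008 m = fully in; its spring needs 2 N to start, 6 N fully in. It draws in a steel tab near the dispenser's foot (8 mm proud, 13 to 22 mm up) that a lip of the dock holds down until the button is in by over 5 mm, so keep both pressed until raised 36 mm. The dispenser can be carried by the pressed buttons.
- button_right (a joint): The same for the button on the dispenser's -y face: 0 = out, 0.008 m = fully in. (Beside the dispenser, 130 mm away along the line of its buttons, on either side, a round jar of the same height without buttons stands in a round cup on the same board: not the one wanted.)
- bay (a point): Centre of the floor of the red caddy's empty front bay, 4 mm above the counter; x across the bay away from the robot, y along it. Inside 118 (x) by 232 mm (y), walls 60 mm above the counter. 61 mm along +x stands the divider with the carry handle, a bar along y with its top 139 mm above the counter; beyond it four glass shakers 92 mm high. The caddy does not move.

How it is judged:
On the way, in this order (a step that is already met when the one before it is completed fails the run):
1. both side buttons squeezed in together (at least 5 mm each) while the dispenser is still seated in its dock (value of joint each of button_left, button_right above 0.005 m and distance of dispenser from where it was at the start of the episode below 0.01 m), for 0.1 s.
2. the dispenser, still held by its pressed buttons, lowered to within 20 mm of the floor of the caddy's front bay (value of joint each of button_left, button_right above 0.003 m and z of dispenser in the frame of bay below 0.02 m and x of dispenser in the frame of bay between -0.06 and 0.06 m and y of dispenser in the frame of bay between -0.116 and 0.116 m), for 0.05 s.
At the end, for the whole second after the job is handed in: The dispenser stands at rest on the floor of the caddy's front bay, anywhere inside it, its underside within 5 mm of the floor, upright within 0.1 rad (about 6 degrees), released, both buttons sprung out to within 2 mm (z of dispenser in the frame of bay between -0.004 and 0.005 m and x of dispenser in the frame of bay between -0.06 and 0.06 m and y of dispenser in the frame of bay between -0.116 and 0.116 m and angle between dispenser's own z axis and vertical below 0.1 rad and value of joint each of button_left, button_right below 0.002 m and linear speed of dispenser below 0.02 m/s); the robot touches nothing.
It fails at once if the dispenser tipped more than 0.5 rad (spice would spill) (angle between dispenser's own z axis and vertical above 0.5 rad).
It also fails if it takes over 38 s, if anything falls off the work surface, if the arm or the gripper's body presses on something with over 40 N, if the wrist force passes 120 N, or if a joint passes its speed limit or range.

## Working session

There is one attempt and no reset: what is moved stays moved. The work goes in short steps, Python scripts to look and compute and a tool call to move; the robot and the scene stay as the last step left them, time stands still between calls to the robot, and variables do not carry over. Pictures are saved under pics/ and viewed, about 8 in all and at most 12, crops included, and the job is handed in when it is done.

Besides the shell and the picture viewer there is one more tool, called after "Request:" as name([rows], argument=value, ...), one row to a line, values as JSON. servo_tool: Moves the arm, as the interface text tells. Its arguments: {"type":"object","properties":{"plan":{"type":"array"},"force":{"type":"number"}},"required":["plan"]}

```bash
mkdir -p pics; ls; python3 - <<'E'
from plant import monitor, eyes, job, robot
import cv2
s=monitor.read_state(); print(s); print(robot.tips_ahead)
for n in("scene","top"):
    im=eyes.read_camera(n); cv2.imwrite(f"pics/{n}0.png",im[:,:,::-1]); i=eyes.camera_info(n); print(n,i)
E
```

```text
pics
{'t': 0.0, 'q': array([-1.22540960e+00,  1.31148529e-01,  1.48924945e+00,  1.39196012e-05,
        1.52297841e+00, -8.53889068e-02]), 'dq': array([ 1.01860847e-03,  8.82854816e-04,  1.34146329e-03, -2.05181075e-03,
        5.04516605e-04, -9.06505157e-05]), 'joint_torque': array([ 1.36943231e-04, -5.59850693e+01, -4.91754878e+01,  7.69888703e-02,
        3.58266814e-02, -1.75392988e-04]), 'tool_pos': array([ 0.25039655, -0.54467114,  0.22861134]), 'orientation': array([-3.06727233e+00, -6.71061529e-01,  3.41370735e-04]), 'force': array([-0.471639  ,  0.18519173, -0.19068387]), 'wrist_torque': array([-0.03018681, -0.0359926 ,  0.03197632]), 'opening': 0.09261441163066043}
0.011
scene {'mtx': array([[427.48870372,   0.        , 314.25241849],
       [  0.        , 427.48870372, 202.00410689],
       [  0.        ,   0.        ,   1.        ]]), 'D': array([-0.02852377,  0.        ,  0.        ,  0.        ,  0.        ]), 'R': array([[ 0.79143295,  0.6112487 , -0.00298475],
       [ 0.50896298, -0.66168385, -0.55057349],
       [-0.33851229,  0.43422287, -0.83478137]]), 't': array([-0.46870059, -0.2196965 ,  1.08950117])}
top {'mtx': array([[458.48793545,   0.        , 320.07428256],
       [  0.        , 458.48793545, 196.64320756],
       [  0.        ,   0.        ,   1.        ]]), 'D': array([-0.09003716,  0.        ,  0.        ,  0.        ,  0.        ]), 'R': array([[-0.02516928, -0.99965041,  0.00809662],
       [-0.98855565,  0.02368323, -0.148986  ],
       [ 0.14874217, -0.01175383, -0.98880616]]), 't': array([0.06621573, 0.5399592 , 1.07080326])}
```

View pics/scene0.png

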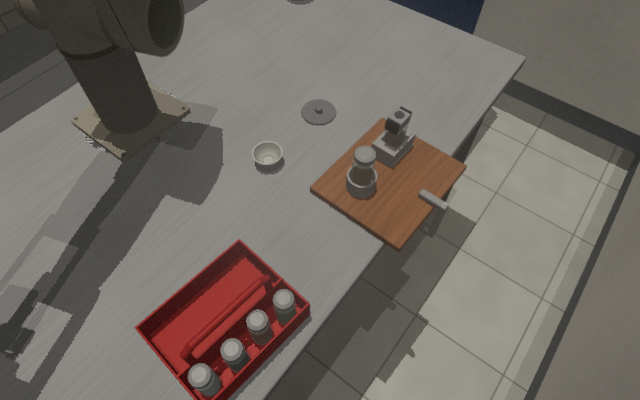

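View pics/top0.png

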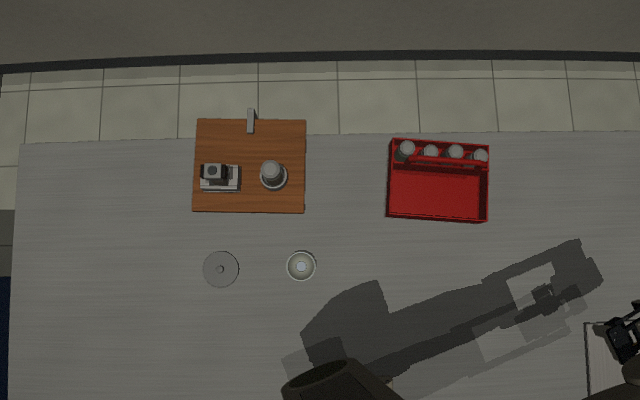

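The scene view shows the dispenser near (400,120) in a steel dock on the board, with the round jar at (363,165). In the top view the dispenser is at (213,172), the jar at (271,172), and the red caddy at x 388–489, y 138–222. Its front bay is the lower half. Next I'll enlarge the dispenser and compute a first position.

```bash
cat > h.py <<'E'
import numpy as np, cv2
from plant import monitor, eyes
def cast(n,uv,z,info=None):
    i=info or eyes.camera_info(n)
    p=cv2.undistortPoints(np.array(uv,float).reshape(-1,1,2),i["mtx"],i["D"]).reshape(-1,2)
    d=np.c_[p,np.ones(len(p))]@i["R"]; c=-i["R"].T@i["t"]
    return c+d*((z-c[2])/d[:,2])[:,None]
def proj(n,X,info=None):
    i=info or eyes.camera_info(n)
    return cv2.projectPoints(np.array(X,float).reshape(-1,3),cv2.Rodrigues(i["R"])[0],i["t"],i["mtx"],i["D"])[0].reshape(-1,2)
E
python3 - <<'E'
from h import *
t=cv2.imread("pics/top0.png"); s=cv2.imread("pics/scene0.png")
a=cv2.resize(t[150:220,185:305],None,fx=6.5,fy=4.2*6.5/4.2,interpolation=cv2.INTER_CUBIC)[:300,:780] if 0 else cv2.resize(t[155:200,190:300],(770,315),interpolation=cv2.INTER_CUBIC)
b=cv2.resize(s[95:175,370:430],(210,280),interpolation=cv2.INTER_CUBIC)
c=np.zeros((600,770,3),np.uint8); c[:315]=a; c[318:598,:210]=b
cv2.imwrite("pics/crop1.png",c)
print(cast("top",[(213,172)],.135),cast("scene",[(401,115)],.135))
print("jar",cast("top",[(271,170)],.135),cast("scene",[(365,155)],.135))
print("caddy rim outer",cast("top",[(389,138),(489,145),(488,222),(387,216)],.06))
print("board",cast("top",[(197,119),(306,120),(304,213),(192,211)],.02))
E
```

```text
[[0.58869787 0.29239222 0.135     ]] [[0.59781017 0.29354449 0.135     ]]
jar [[0.58997562 0.16217732 0.135     ]] [[0.59856959 0.15607346 0.135     ]]
caddy rim outer [[ 0.67895822 -0.11847154  0.06      ]
 [ 0.65704332 -0.36594033  0.06      ]
 [ 0.46735313 -0.34770407  0.06      ]
 [ 0.48821861 -0.10437927  0.06      ]]
board [[0.75219411 0.36149789 0.02      ]
 [0.74193421 0.08344736 0.02      ]
 [0.50481831 0.09315566 0.02      ]
 [0.51620585 0.36962511 0.02      ]]
```

View pics/crop1.png

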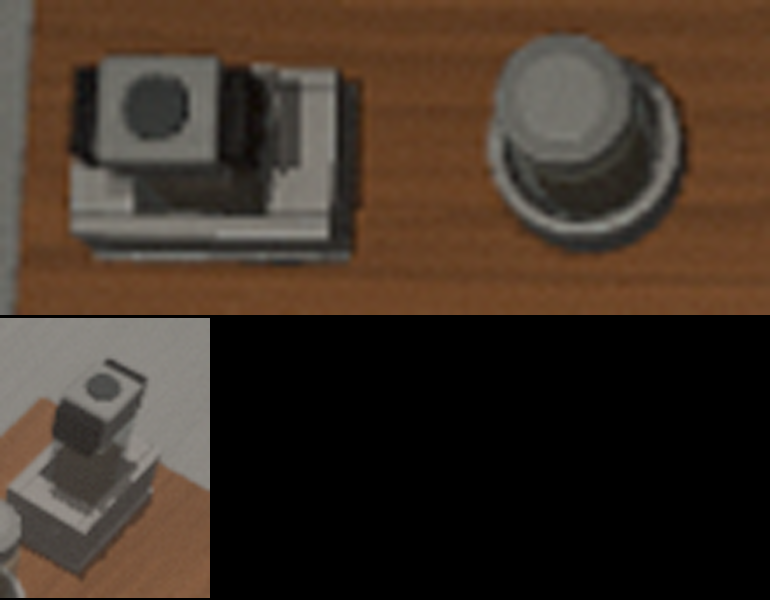

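The crop shows the dispenser's disc at top-view pixel (212.1,170.1) and scene pixel (399.1,114.7). Its black buttons are on the ±y sides, at a small yaw. I'll move above it for a close look.

Request:
servo_tool([
  [[-1,17,42,6,0,0,-0.024],[-1,17,42,6,0,0,-0.024],[-1,17,42,6,0,0,-0.024],[-1,17,42,6,0,0,-0.024],[-1,17,42,6,0,0,-0.024],[-1,17,42,6,0,0,-0.024],[-1,17,42,6,0,0,-0.024],[-1,17,42,6,0,0,-0.024],[-1,17,42,6,0,0,-0.024],[-1,17,42,6,0,0,-0.024],[-1,17,42,6,0,0,-0.024],[-1,17,42,6,0,0,-0.024]],
])

```text
t: 1.3
tool_pos: [0.4547, -0.0393, 0.3017]
orientation: [3.134, 0.223, -0.0]
force: [0.6, -0.6, -0.4]
opening: 0.0932
```

Request:
servo_tool([
  [[-1,17,42,0,0,0,-0.024],[-1,17,42,0,0,0,-0.024],[-1,17,42,0,0,0,-0.024],[-1,17,42,0,0,0,-0.024],[-1,17,42,0,0,0,-0.024],[-1,17,42,0,0,0,-0.024],[-1,17,42,0,0,0,-0.024],[-1,17,40,0,0,0,-0.018],[-1,0,0,0,0,0,0],[-1,0,0,0,0,0,0]],
])

```text
t: 2.3
tool_pos: [0.5901, 0.2935, 0.2997]
orientation: [3.139, -0.065, -0.004]
force: [-0.7, -0.1, 0.8]
opening: 0.0929
```

```bash
python3 - <<'E'
from h import *
from scipy.spatial.transform import Rotation as R
s=monitor.read_state(); M=R.from_rotvec(s["orientation"]).as_matrix()
print(s["t"],s["tool_pos"],M.round(4),s["q"].round(3))
i=eyes.camera_info("wrist"); im=eyes.read_camera("wrist")[:,:,::-1]; cv2.imwrite("pics/w1.png",im)
import pickle; pickle.dump(i,open("w1.pkl","wb"))
print("cam",-i["R"].T@i["t"],i["R"].round(2))
print(cast("top",[(212.1,170.1),(271.1,170)],.135),cast("scene",[(399.1,114.7)],.135))
print(proj("wrist",[(.592,.294,.135)],i))
E
```

```text
2.3 [0.5901432  0.29352012 0.29974266] [[ 0.9991 -0.0414 -0.0027]
 [-0.0414 -0.9991 -0.0014]
 [-0.0026  0.0015 -1.    ]] [ 0.384  0.278  1.194 -0.     1.672  1.996]
cam [0.6660555  0.290369   0.45410065] [[-0.04 -1.    0.  ]
 [-0.96  0.04  0.28]
 [-0.28  0.01 -0.96]]
[[0.59309702 0.29447788 0.135     ]
 [0.58997011 0.16195365 0.135     ]] [[0.59416427 0.29183963 0.135     ]]
[[317.00319257 180.23519109]]
```

View pics/w1.png

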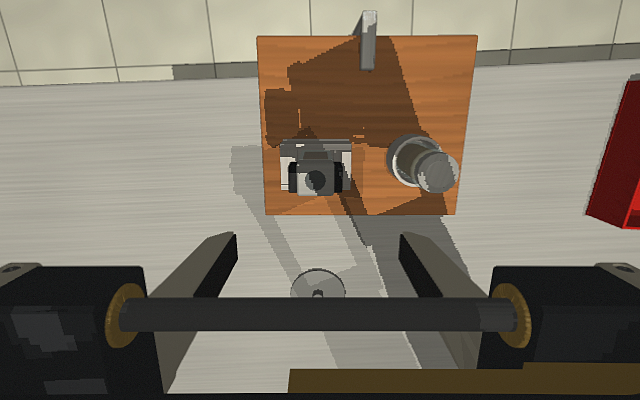

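The wrist view shows the dispenser's disc at about (316,180), with black buttons at x≈293 and 341, and the jar at (437,171). I'll measure the disc and cap edges precisely.

```bash
python3 - <<'E'
from h import *
import pickle; i=pickle.load(open("w1.pkl","rb"))
im=cv2.imread("pics/w1.png"); g=cv2.cvtColor(im,cv2.COLOR_BGR2GRAY)
c=im[130:215,260:375]; cv2.imwrite("pics/crop2.png",cv2.resize(c,None,fx=6.5,fy=6.5,interpolation=cv2.INTER_CUBIC))
for y in (170,176,180,184,190,192): print(y,g[y,284:350])
print(proj("wrist",[(.592,.294,.132)],i))
E
```

```text
170 [193 193 197 164  54   7  15  19  20  19  22  15  58  74  76  76  76  75
  76  76  76  76  75  77  77  79  81  81  84  60  55  46  42  67  82  81
  79  76  76  75  76  75  77  75  76  74  76  76  77  79  36  15  16  19
  21  20  21  12  24  79  74 203 203 192 186 187]
176 [191 192 193 210  72  28  44  47  49  50  52  45  53 138 171 185 185 182
 182 183 190 157  83  94 104  49  36  40  42  44  42  40  41  42  43  41
  41  41  40  39  45  78  79  77  76  76  74  74  77  80  38  17  17  17
  18  15  10  36  29  82  84  80  78  65 190 200]
180 [194 191 192 207  71  23  45  48  50  50  48  41  50 141 168 182 181 181
 182 185 149  80  92  98 101 105 111  54  39  42  43  42  41  41  42  42
  43  43  42  39  40  45  77  77  76  77  76  77  77  78  41  14  17  22
  21  20  14  12  47  83  83  81  81  82  80  80]
184 [ 70  71  73  85  38  29  47  51  49  50  47  43  45 137 162 182 177 176
 176 177 181 191 103  92  96  95  97  98 103  51  37  40  41  41  42  42
  39  43  39  40  44  78  78  77  76  75  77  76  75  78  36  17  18  19
  17  15  16  13  43  83  80  78  79  79  79  83]
190 [ 83  82  84  91  64  32  46  48  47  47  44  38  31 133 154 174 172 171
 171 171 171 170 169 171 171 174 178 182 142 151 106  47  50  53  76  80
  79  76  76  74  74  74  73  74  73  74  74  74  74  76  30  14  22  20
  19  16  14  12  44  54  54  52  54  53  54  54]
192 [110 110 111 113 118  49  37  38  35  39  39  34  39 129 154 179 177 176
 177 176 176 174 176 175 175 175 174 175 175 177 185  81  59  68  75  76
  76  76  75  76  76  77  76  76  77  75  75  76  74  69  36  31  34  23
  26  25  36  34  57  58  55  56  55  55  57  56]
[[317.0076874  179.58645985]]
```

View pics/crop2.png

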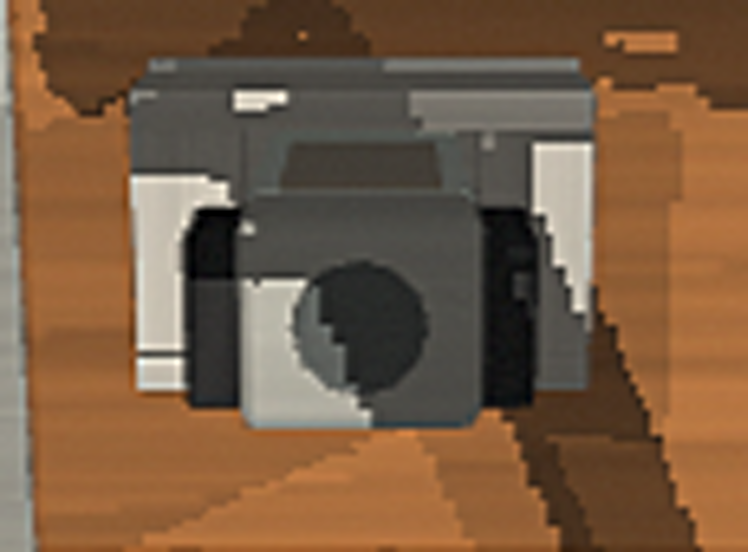

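```bash
python3 - <<'E'
from h import *
import pickle; i=pickle.load(open("w1.pkl","rb"))
f=lambda x,y:(x/6.5+259.6,y/6.5+129.6)
print(cast("wrist",[f(361.5,329)],.135,i))
print("button corners z~.129",cast("wrist",[f(186,407),f(536,407),f(198,208),f(530,208)],.129,i))
print("dock far edge",cast("wrist",[f(130,93),f(592,93)],.06,i), cast("wrist",[f(136,391),f(588,391)],.06,i))
E
```

```text
[[0.5920986  0.29585516 0.135     ]]
button corners z~.129 [[0.57876102 0.32540458 0.129     ]
 [0.57635504 0.26782682 0.129     ]
 [0.61163754 0.32124394 0.129     ]
 [0.6094209  0.26812995 0.129     ]]
dock far edge [[0.62271917 0.33930273 0.06      ]
 [0.61904216 0.25112133 0.06      ]] [[0.56394404 0.34256162 0.06      ]
 [0.56018655 0.25263122 0.06      ]]
```

Request:
servo_tool([
  [[-1,2,2,-25,0,0,0],[-1,0,0,-25,0,0,0],[-1,0,0,-25,0,0,0],[-1,0,0,-25,0,0,0],[-1,0,0,-25,0,0,0],[-1,0,0,-25,0,0,0],[-1,0,0,-20,0,0,0],[-1,0,0,-18,0,0,0],[-1,0,0,0,0,0,0],[-1,0,0,0,0,0,0]],
], force=30)

```text
t: 3.35
tool_pos: [0.5927, 0.2938, 0.1146]
orientation: [-3.141, 0.07, -0.001]
force: [0.1, 0.4, -0.1]
opening: 0.0927
```

```bash
python3 - <<'E'
from h import *
s=monitor.read_state(); print(s["t"],s["tool_pos"],s["force"],s["opening"])
im=eyes.read_camera("wrist")[:,:,::-1]; cv2.imwrite("pics/w2.png",im)
E
```

```text
3.35 [0.59271209 0.29379113 0.11463685] [ 0.06198862  0.43771407 -0.05807284] 0.09265369146668842
```

View pics/w2.png

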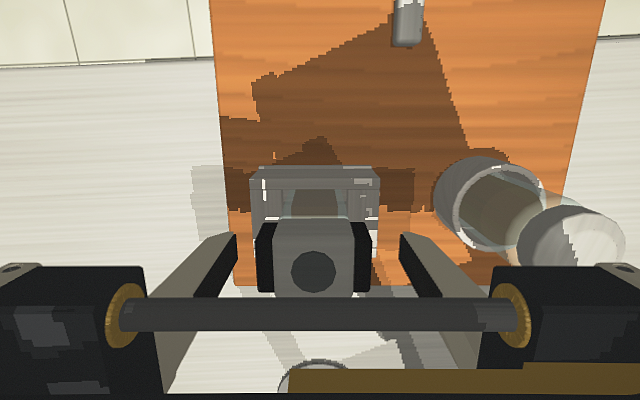

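The wrist view shows the fingers straddling the dispenser, inner faces at x=236 and 400 and the disc at x=314. That puts the dispenser about 2 mm toward +y. I'll correct, then squeeze.

Request:
servo_tool([
  [[-1,0,2,-3,0,0,0],[-1,0,0,0,0,0,0],[1,0,0,0,0,0,0],[1,0,0,0,0,0,0],[1,0,0,0,0,0,0],[1,0,0,0,0,0,0],[1,0,0,0,0,0,0],[1,0,0,0,0,0,0],[1,0,0,0,0,0,0],[1,0,0,0,0,0,0]],
], force=30)

```text
t: 4.4
tool_pos: [0.5927, 0.2968, 0.1108]
orientation: [3.141, -0.068, 0.0]
force: [-0.1, -1.3, 0.5]
opening: 0.0404
```

The opening is about 41 mm, so both buttons are fully in. Lifting.

Request:
servo_tool([
  [[1,0,0,5,0,0,0],[1,0,0,8,0,0,0],[1,0,0,10,0,0,0],[1,0,0,10,0,0,0],[1,0,0,12,0,0,0],[1,0,0,15,0,0,0],[1,0,0,15,0,0,0],[1,0,0,15,0,0,0],[1,0,0,15,0,0,0],[1,0,0,15,0,0,0],[1,0,0,0,0,0,0],[1,0,0,0,0,0,0]],
])

```text
t: 5.6
tool_pos: [0.5928, 0.2969, 0.231]
orientation: [-3.141, 0.068, -0.001]
force: [-0.1, -0.2, -2.4]
opening: 0.0397
```

```bash
python3 - <<'E'
from h import *
s=monitor.read_state(); print(s["t"],s["tool_pos"],s["force"],s["opening"])
a=eyes.read_camera("scene")[40:200,320:480,::-1]; b=eyes.read_camera("top")[120:280,370:510,::-1]
w=eyes.read_camera("wrist")[150:350,200:440,::-1]
r=lambda x,f:cv2.resize(x,None,fx=f,fy=f,interpolation=cv2.INTER_CUBIC)
c=np.zeros((600,780,3),np.uint8); x=r(a,2.4); c[:384,:384]=x; x=r(b,2.4); c[:384,390:390+x.shape[1]]=x; c[390:590,:240]=w
cv2.imwrite("pics/lift.png",c)
E
```

```text
5.6 [0.59280332 0.2969493  0.23103606] [-0.11102619 -0.24956222 -2.41612045] 0.03972965084802982
```

View pics/lift.png

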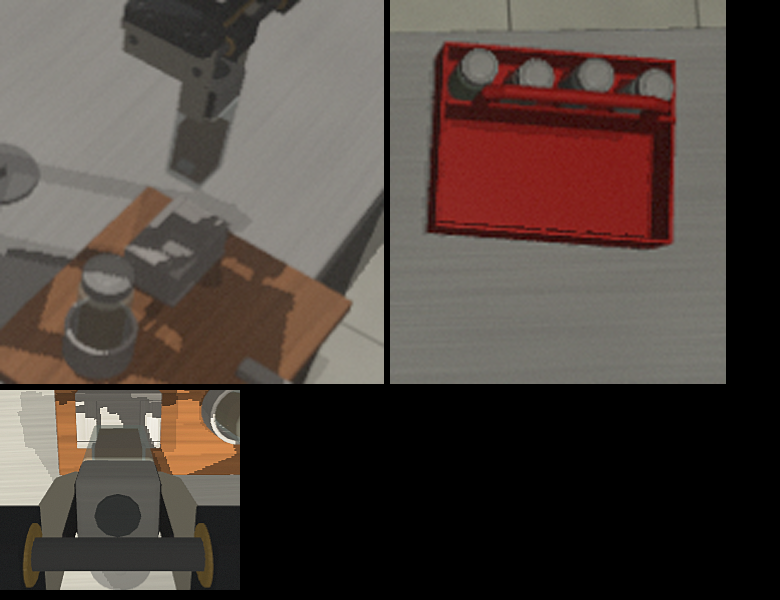

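The dispenser hangs upright, clear of the dock, with buttons pressed and a measured weight of about 2.4 N. I'll raise it a bit more and carry it to the bay centre at about (0.536, -0.230).

Request:
servo_tool([
  [[1,0,0,15,0,0,0],[1,0,0,20,0,0,0],[1,0,-8,10,0,0,0],[1,-2,-16,0,0,0,0],[1,-3,-24,0,0,0,0],[1,-3,-32,0,0,0,-0.005],[1,-4,-34,0,0,0,-0.005],[1,-4,-34,0,0,0,-0.005],[1,-4,-34,0,0,0,-0.005],[1,-4,-34,0,0,0,-0.005],[1,-4,-34,0,0,0,-0.005],[1,-4,-34,0,0,0,-0.005]],
])

```text
t: 6.95
tool_pos: [0.5593, 0.0104, 0.2747]
orientation: [3.139, -0.124, -0.002]
force: [0.3, -0.6, -1.6]
opening: 0.0401
```

Request:
servo_tool([
  [[1,-4,-34,0,0,0,-0.005],[1,-4,-34,0,0,0,-0.005],[1,-4,-34,0,0,0,0],[1,-4,-34,0,0,0,0],[1,-4,-34,0,0,0,0],[1,-3,-32,0,0,0,0],[1,-3,-22,0,0,0,0],[1,-2,-14,0,0,0,0],[1,-1,-5,0,0,0,0],[1,0,0,0,0,0,0],[1,0,0,0,0,0,0]],
])

```text
t: 8.05
tool_pos: [0.5316, -0.2294, 0.2755]
orientation: [-3.138, 0.138, 0.0]
force: [0.0, 0.3, -1.9]
opening: 0.0398
```

```bash
python3 - <<'E'
from h import *
s=monitor.read_state(); print(s["t"],s["tool_pos"],s["force"],s["opening"])
i=eyes.camera_info("wrist")
print(cast("top",[(392.9,137.9),(488.7,145),(487.5,222.9),(385.8,216.7)],.06))
a=eyes.read_camera("scene")[200:400,100:330,::-1]
w=eyes.read_camera("wrist")[:,:,::-1]; cv2.imwrite("pics/w3.png",w)
c=np.zeros((600,640,3),np.uint8); c[:400]=w; c[400:600,:230]=a
cv2.imwrite("pics/bay.png",c)
E
```

```text
8.05 [ 0.53161136 -0.22936243  0.27554701] [ 0.01014198  0.30919335 -1.92614399] 0.03983299685010672
[[ 0.67902707 -0.12804824  0.06      ]
 [ 0.65705473 -0.3651796   0.06      ]
 [ 0.46522736 -0.34630633  0.06      ]
 [ 0.48662401 -0.10144366  0.06      ]]
```

View pics/bay.png

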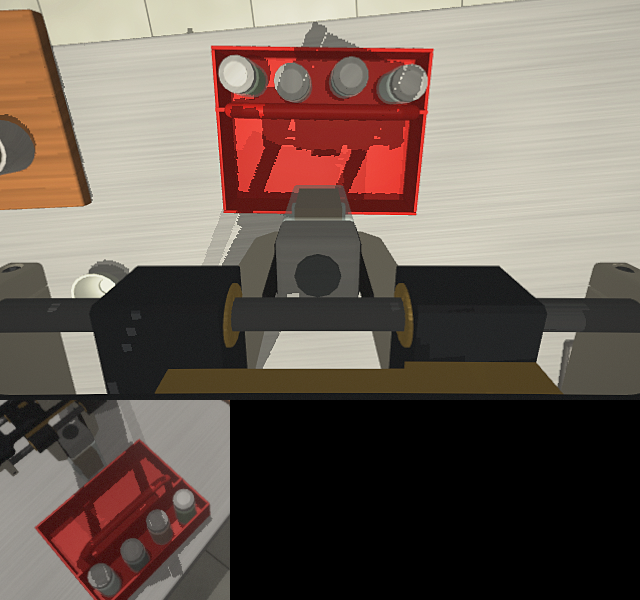

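The wrist view shows the caddy square to the gripper (rim x 212–432, front rim at y≈213), with the dispenser above the bay and the handle beyond it. I'll descend to just above the floor, then feel for contact.

Request:
servo_tool([
  [[1,5,0,-10,0,0,0],[1,0,0,-20,0,0,0],[1,0,0,-25,0,0,0],[1,0,0,-25,0,0,0],[1,0,0,-25,0,0,0],[1,0,0,-25,0,0,0],[1,0,0,-20,0,0,0],[1,0,0,-15,0,0,0],[1,0,0,-8,0,0,0],[1,0,0,-4,0,0,0],[1,0,0,0,0,0,0],[1,0,0,0,0,0,0]],
])

```text
t: 9.35
tool_pos: [0.5373, -0.2305, 0.0997]
orientation: [3.138, -0.138, 0.003]
force: [-0.4, 0.2, -1.1]
opening: 0.0398
```

Request:
servo_tool([
  [[1,0,0,-2,0,0,0],[1,0,0,0,0,0,0],[1,0,0,0,0,0,0]],
])

```text
t: 9.65
tool_pos: [0.5367, -0.2303, 0.097]
orientation: [3.138, -0.139, 0.001]
force: [-0.1, -0.3, -2.2]
opening: 0.0398
```

Request:
servo_tool([
  [[1,0,0,-2,0,0,0],[1,0,0,0,0,0,0],[1,0,0,0,0,0,0]],
])

```text
t: 9.95
tool_pos: [0.5364, -0.2301, 0.0945]
orientation: [-3.138, 0.139, 0.0]
force: [-0.7, 0.3, -2.6]
opening: 0.0396
```

Request:
servo_tool([
  [[1,0,0,-1.5,0,0,0],[1,0,0,0,0,0,0],[1,0,0,0,0,0,0]],
])

```text
t: 10.25
tool_pos: [0.5365, -0.2301, 0.093]
orientation: [-3.138, 0.138, 0.0]
force: [0.0, -0.9, -3.2]
opening: 0.0399
```

Request:
servo_tool([
  [[1,0,0,-1,0,0,0],[1,0,0,0,0,0,0],[1,0,0,0,0,0,0]],
])

```text
t: 10.55
tool_pos: [0.5366, -0.2302, 0.0921]
orientation: [-3.138, 0.138, 0.0]
force: [-0.1, -0.7, -1.7]
opening: 0.0399
```

Request:
servo_tool([
  [[1,0,0,-1,0,0,0],[1,0,0,0,0,0,0],[1,0,0,0,0,0,0]],
])

```text
t: 10.85
tool_pos: [0.5365, -0.2301, 0.0911]
orientation: [-3.138, 0.138, 0.0]
force: [-0.1, 0.9, -2.4]
opening: 0.0401
```

No contact yet, so I'll go on in small steps.

Request:
servo_tool([
  [[1,0,0,-1,0,0,0],[1,0,0,0,0,0,0],[1,0,0,0,0,0,0]],
])

```text
t: 11.15
tool_pos: [0.5369, -0.2303, 0.0907]
orientation: [3.138, -0.138, 0.001]
force: [-0.9, 0.1, 4.0]
opening: 0.0401
```

Request:
servo_tool([
  [[1,0,0,-1,0,0,0],[1,0,0,0,0,0,0],[1,0,0,0,0,0,0]],
])

```text
t: 11.45
tool_pos: [0.5372, -0.2307, 0.0907]
orientation: [3.138, -0.138, 0.002]
force: [-4.3, 1.7, 10.1]
opening: 0.0397
```

Contact: the z force went from -2.4 to +10 N and the height stopped changing. I'll ease up 1 mm and open.

Request:
servo_tool([
  [[1,0,0,1,0,0,0],[1,0,0,0,0,0,0],[0.1,0,0,0,0,0,0],[0,0,0,0,0,0,0],[-0.1,0,0,0,0,0,0],[-0.2,0,0,0,0,0,0],[-0.4,0,0,0,0,0,0],[-0.7,0,0,0,0,0,0],[-1,0,0,0,0,0,0],[-1,0,0,0,0,0,0],[-1,0,0,0,0,0,0]],
])

```text
t: 12.55
tool_pos: [0.5364, -0.23, 0.0898]
orientation: [-3.138, 0.138, 0.001]
force: [0.2, 0.0, 0.4]
opening: 0.0905
```

```bash
python3 - <<'E'
from h import *
s=monitor.read_state(); print(s["t"],s["tool_pos"],s["force"],s["opening"])
cv2.imwrite("pics/w4.png",eyes.read_camera("wrist")[:,:,::-1])
E
```

```text
12.55 [ 0.53642182 -0.23003572  0.08983491] [0.1939205  0.00845511 0.38726222] 0.09045089351241424
```

View pics/w4.png

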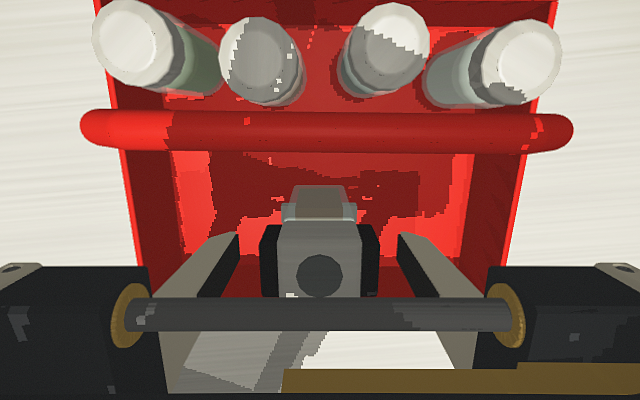

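The dispenser stands upright in the bay with both buttons out (x 260–379). The fingers are clear of it on both sides and the measured force is about 0. Retreating straight up.

Request:
servo_tool([
  [[-1,0,0,10,0,0,0],[-1,0,0,20,0,0,0],[-1,0,0,30,0,0,0],[-1,0,0,30,0,0,0],[-1,0,0,30,0,0,0],[-1,0,0,30,0,0,0],[-1,0,0,0,0,0,0],[-1,0,0,0,0,0,0],[-1,0,0,0,0,0,0]],
])

```text
t: 13.5
tool_pos: [0.536, -0.2299, 0.239]
orientation: [-3.138, 0.138, 0.002]
force: [0.9, 0.9, -0.3]
opening: 0.0927
```

```bash
python3 - <<'E'
from h import *
s=monitor.read_state(); print(s["t"],s["tool_pos"],s["force"],s["opening"])
a=eyes.read_camera("scene")[220:400,120:330,::-1]; w=eyes.read_camera("wrist")[:,:,::-1]
c=np.zeros((590,640,3),np.uint8); c[:400]=w; c[405:585,:210]=a; cv2.imwrite("pics/end.png",c)
E
```

```text
13.5 [ 0.53602907 -0.22988449  0.23904215] [ 0.94054754  0.86408279 -0.28552591] 0.09269616107892653
```

View pics/end.png

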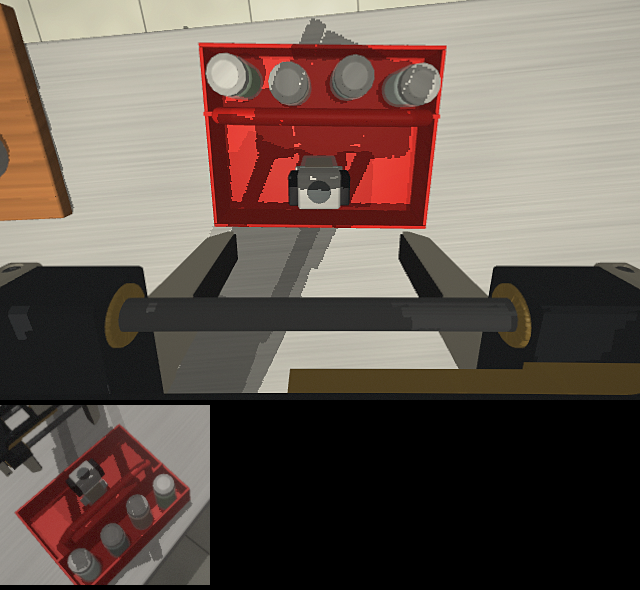

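The dispenser stands upright in the middle of the bay (disc at 319,191), both buttons are out, and the gripper is clear above it. Handing in.

```bash
python3 -c "
from plant import job
print(job.close_job())"
```

```text
the job is handed in; nothing more can be done
None
```

The dispenser is standing upright in the empty front bay of the red caddy, released, and I handed the job in at about 13.6 s. No verdict is reported back.

- **Squeeze and lift:** I squeezed both buttons in the dock with 30 N. The gripper read a 40 mm opening, against the stated 42 mm when fully pressed, so I took both buttons as fully in. I then lifted straight up and carried the dispenser upright to the bay.
- **Set-down:** I lowered it in 1–2 mm steps until it touched the floor. The last step pressed it down with about 10 N, so I backed off 1 mm before opening.
- **Last checks:** Just after opening, the wrist force was about 0.4 N. After raising the gripper 150 mm, the images showed the dispenser upright mid-bay with both buttons out and nothing touching it.

Position estimates from the three cameras differed by up to 4 mm. I corrected that with one close-up wrist picture before gripping. None of the checks failed.

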